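# Swipe the desk lamp's touch dimmer up to full

### The job

Turn the desk lamp up to full: with the gripper closed, lightly touch the black C-shaped strip of the round white dimmer at its smallest amber dot, then stroke the closed fingertips along the curve over every dot to the largest one without lifting off, and finish still resting lightly on the largest dot. Only touch: do not press hard, shift or lift the dimmer, and leave the mug, plant, mouse and router alone.

Things in the scene. Friction and masses are not known exactly. Their poses are not given: they have to be found in the camera images.
- dimmer: loose round white touch dimmer, 156 mm across, about 0.9 kg, flat on the desk at any yaw; its white top is 22 mm high. Origin: centre of its underside, z up. On it a raised black C-shaped strip, 24 mm wide, follows a half circle of radius 50 mm about the dimmer's axis, from its +x side (dim end) anticlockwise seen from above through +y to -x (bright end); rounded ends 12 mm past the end dots.
- strip (a joint): how far the black strip is sunk (m): 0 untouched, 0.008 at its stop. Untouched, its flat top is 34 mm above the desk. The whole strip sinks level wherever touched, on a spring: about 1 N to start, 0.7 N more per mm, about 6.5 N at the stop. Five amber dots lie 45 degrees apart on its centre line, growing from 5 mm (dim) to 19 mm (bright) in diameter.
- mark0 (a point): point on the strip's centre line at the dim end (smallest dot), dot diameter 5 mm, at the height of the untouched strip top, 34 mm above the desk (it belongs to the dimmer and does not sink with the strip)
- mark1 (a point): point on the strip's centre line at the second dot, dot diameter 8 mm, at the height of the untouched strip top, 34 mm above the desk (it belongs to the dimmer and does not sink with the strip)
- mark2 (a point): point on the strip's centre line at the middle dot, dot diameter 12 mm, at the height of the untouched strip top, 34 mm above the desk (it belongs to the dimmer and does not sink with the strip)
- mark3 (a point): point on the strip's centre line at the fourth dot, dot diameter 15 mm, at the height of the untouched strip top, 34 mm above the desk (it belongs to the dimmer and does not sink with the strip)
- mark4 (a point): point on the strip's centre line at the bright end (largest dot), dot diameter 19 mm, at the height of the untouched strip top, 34 mm above the desk (it belongs to the dimmer and does not sink with the strip)
- router: bystander, loose: white router 122 x 190 x 34 mm with three upright antennas along its +x edge, 140 mm high in all; origin centre of underside
- mug: bystander, loose: blue mug, 80 mm across, 92 mm high, handle at +y; origin centre of underside
- plant: bystander, loose: small green plant in a white pot, pot 84 mm across and 72 mm high, leaves up to about 165 mm high and 60 mm out; origin centre of underside
- mouse: bystander, loose: black computer mouse 100 x 60 x 30 mm; origin centre of underside
Not all that is in view belongs to the job. Several things have the shape of the dimmer; the one meant has the colours described above.

How it is judged:
By the outcome, as a careful person would: the job done as asked, in the order asked, and still so for the second after the job is handed in, while the arm keeps its last pose, push and grip.
It also fails if it takes over 45 s, if anything falls off the work surface, if the arm or the gripper's body presses on something with over 40 N, if the wrist force passes 120 N, or if a joint passes its speed limit or range.

### The arm

A 6-joint arm with a two-finger parallel gripper is mounted at the origin on the work surface. World frame = base frame: x ahead of the robot, y to its left, z up, the work surface at z = 0. Lengths are in m, angles in rad, forces in N, time in s.
With the tool pointing down it reaches from about 0.35 to 0.975 m from the base axis. Payload 4.9 kg.
Tool frame: the origin (TCP) lies between the finger pads, 19 mm behind the fingertips; this is the grasp point; z points along the fingers, y is the line along which they close (so a half turn about z gives the same grasp; the last joint's range is limited). The gripper opens to 85 mm and grips with 20 to 120 N. Pads are 22 mm wide; open, the fingers measure 114 mm over their backs; the gripper's body (76 mm by 85 mm) begins 54 mm behind the grasp point. The pads swing forward as they close: fully open they stand 13 mm farther back than shut.
Start: joints at [-1.33, 0.053, 1.613, -0, 1.476, -0.119], TCP at [0.22, -0.585, 0.25] pointing down, gripper open.
Joint ranges: [-3.01, 3.01], [-1.01, 2.22], [0.06, 2.58], [-1.02, 4.17], [0.09, 2.62], [-3.14, 3.14]. Speed limits (rad/s): [2.57, 2.57, 3.14, 3.14, 3.14, 3.14].

### API

Orientations are given as a unit quaternion [w, x, y, z].
In Python, from plant import state, grab_frame, job_done, cut_out, place_of gives the robot as it stands.
- The arm moves only by the tool jog_arm, never from a script. Its argument "motion" is text: rows parted by semicolons, each of 7 numbers parted by spaces: the opening in per cent of the stroke, from 0 (shut) to 100 (fully open), then the shift along the tool's x, y, z as a fraction of full scale, then the turn, a rotation vector about the tool's x, y, z as a fraction of full scale. A call has exactly 5 rows; each row is the pose to reach, as a shift and turn from the pose commanded when the call began, along the tool's axes at that moment; what a row does not reach only later rows make up. Full scale, the value 1, is 50 cm for a shift and 1.5 rad for a turn. A row lasts 1/8 s, in which the tool goes at most 62.5 mm and 10.7 degrees, less where a joint would pass 70% of its speed; a pose out of reach is approached as far as the arm can. A call with a number of a shift or a turn outside -1 to 1 is refused whole. A call with a gripper value outside its range is refused whole. The fingers move at their own pace and stop on an object; the grip force is fixed at half the most. Time passes only in rows, so rows that repeat a pose let the fingers close, or fill a call up. It gives the time, the measured TCP pose, the force, the opening and the grip force at its end, in the units of the state.
- state(): the state, without advancing time (a new reading comes with each control period).
- grab_frame(name): name is "side" or "top"; returns a dict with "color" (480x640x3 uint8, red, green, blue), "range_z" (480x640 float32, m along the optical axis (not along the pixel's ray), 0 where there is no reading), "intrinsics" (3x3 intrinsics, pixels), "world_from_camera" (4x4, takes a point from camera to world coordinates). Camera axes: x right, y up, looking along -z (the intrinsics and any distortion apply to the point x, -y, -z); pixel columns grow to the right and rows downward; lengths in m; the calibration is good to about 2 mm. A picture is of the moment at which its call begins.
- job_done(): hands the job in; it is judged then, once.
Trained networks look in the newest picture that a camera, given by its name, has taken for a name from the list of things; names that differ only in an ending like _2 or _b are one class to them, and where a whole thing is asked for, a point or a joint stands for the part that bears it (a point fixed in the world has none). Each returns a list of dicts, best first, with "p" (0 to 1); they miss things now and then, are a little off and sometimes report something else, mostly with a low value. They report only what shows in the picture. A call takes as long as a camera call. They do not tell look-alikes from the thing itself.
- cut_out(camera, thing): "pixels" (480x640 bool, what is visible of it).
- place_of(camera, thing): "at" ([x, y, z] in m, in world coordinates, good to about 4 mm: a listed point, or the origin of a listed thing).
The state is a dict: "time": time; "joint_pos": joint angles; "joint_vel": joint speeds; "joint_efforts": joint torques, N m; "tool_pos": TCP position; "tool_rot": TCP orientation; "contact_force": force on the tool from outside, world axes, zero at the start; "ft_torque": the same for the moment, N m; "gripper_width": opening from 0.0 (shut) to 1.0 (fully open); "grasp_force": force on a finger pad.
Only numpy, scipy, OpenCV 4.12 (cv2) and the standard library are available. Lean on these libraries where they do the work, as an engineer would, in place of code of your own. Each camera call takes 0.05 s, during which the arm holds its last target. There are 200 camera calls.

## Working session

There is one attempt and no reset: what is moved stays moved. The work goes in short steps, Python scripts to look and compute and a tool call to move; the robot and the scene stay as the last step left them, time stands still between calls to the robot, and variables do not carry over. Pictures are saved under pics/ and viewed, at most 10 in all, crops included, and the job is handed in when it is done.

Besides the shell and the picture viewer there is one more tool, called after "Call:" in YAML: its name, and indented under it one key for each argument. jog_arm: Moves the arm, as the interface text tells. Shift numbers are shares of 50 cm and turn numbers shares of 1.5 rad, none past 1 either way. Its arguments: {"type":"object","properties":{"motion":{"type":"string"}},"required":["motion"]}

```bash
mkdir -p pics; cat > h.py <<'E'
from plant import *
import numpy as np, cv2
def px2w(f,u,v,z=None):
    K=f["intrinsics"];T=f["world_from_camera"]
    d=np.array([(u-K[0,2])/K[0,0],-(v-K[1,2])/K[1,1],-1.])
    w=T[:3,:3]@d;o=T[:3,3]
    s=f["range_z"][int(v),int(u)] if z is None else (z-o[2])/w[2]
    return o+s*w
def w2px(f,p):
    T=f["world_from_camera"];K=f["intrinsics"]
    c=T[:3,:3].T@(np.array(p)-T[:3,3])
    return K[0,0]*c[0]/-c[2]+K[0,2],K[1,1]*c[1]/c[2]+K[1,2]
E
python3 - <<'E'
from h import *
np.set_printoptions(precision=4,suppress=True)
f=grab_frame("top");cv2.imwrite("pics/top.png",f["color"][...,::-1])
for t in ["dimmer","mark0","mark1","mark2","mark3","mark4","router","mug","plant","mouse"]:
    for r in place_of("top",t)[:4]: print(t,round(r["p"],2),np.array(r["at"]),np.round(w2px(f,r["at"])))
s=state();print(s["time"],s["tool_pos"],s["tool_rot"],s["gripper_width"])
E
```

```text
dimmer 0.82 [ 0.7647  0.0688 -0.0031] [283. 146.]
dimmer 0.72 [ 0.3451  0.0194 -0.0074] [311. 342.]
dimmer 0.65 [0.5477 0.0761 0.0005] [282. 247.]
mark0 0.96 [ 0.3964 -0.0049  0.037 ] [322. 319.]
mark0 0.92 [0.4937 0.0766 0.0372] [281. 272.]
mark0 0.91 [0.5094 0.1125 0.0296] [264. 265.]
mark0 0.9 [0.7391 0.0303 0.0323] [301. 154.]
mark1 0.96 [ 0.3964 -0.0049  0.037 ] [322. 319.]
mark1 0.92 [0.4937 0.0766 0.0372] [281. 272.]
mark1 0.91 [0.5094 0.1125 0.0296] [264. 265.]
mark1 0.9 [0.7391 0.0303 0.0323] [301. 154.]
mark2 0.96 [ 0.3964 -0.0049  0.037 ] [322. 319.]
mark2 0.92 [0.4937 0.0766 0.0372] [281. 272.]
mark2 0.91 [0.5094 0.1125 0.0296] [264. 265.]
mark2 0.9 [0.7391 0.0303 0.0323] [301. 154.]
mark3 0.96 [ 0.3964 -0.0049  0.037 ] [322. 319.]
mark3 0.92 [0.4937 0.0766 0.0372] [281. 272.]
mark3 0.91 [0.5094 0.1125 0.0296] [264. 265.]
mark3 0.9 [0.7391 0.0303 0.0323] [301. 154.]
mark4 0.96 [ 0.3964 -0.0049  0.037 ] [322. 319.]
mark4 0.92 [0.4937 0.0766 0.0372] [281. 272.]
mark4 0.91 [0.5094 0.1125 0.0296] [264. 265.]
mark4 0.9 [0.7391 0.0303 0.0323] [301. 154.]
router 0.97 [ 0.4852 -0.3927  0.0004] [504. 270.]
router 0.71 [0.515  0.0397 0.0306] [299. 262.]
mug 0.59 [ 0.7007 -0.3458  0.0016] [478. 170.]
plant 0.78 [ 0.4902  0.361  -0.0011] [147. 278.]
mouse 0.82 [ 0.6648  0.3107 -0.0036] [171. 195.]
0.55 [ 0.22  -0.585  0.25 ] [ 0.      0.9839  0.1789 -0.    ] 0.9969919422145249
```

View pics/top.png

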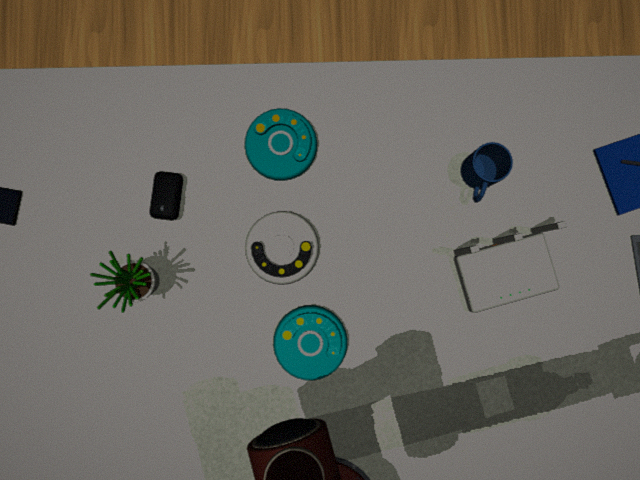

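Three things have the dimmer's shape: teal at (281,144), white with a black strip at (282,247), and teal at (311,342). The white and black one fits the description. On it the dots grow from about (258,246) at the left, through the bottom, to (306,246) at the right. I'll confirm this in a crop and fit the dots.

```bash
python3 - <<'E'
from h import *
np.set_printoptions(precision=4,suppress=True)
f=grab_frame("top");c=f["color"]
cv2.imwrite("pics/crop.png",cv2.resize(c[200:295,235:330,::-1],None,fx=6,fy=6,interpolation=cv2.INTER_CUBIC))
h=cv2.cvtColor(c,cv2.COLOR_RGB2HSV);m=cv2.inRange(h,(18,120,90),(35,255,255))
m[:205]=0;m[290:]=0;m[:,:240]=0;m[:,325:]=0
n,_,st,ce=cv2.connectedComponentsWithStats(m)
for i in range(1,n):
    if st[i,4]>2: print(st[i,4],ce[i],px2w(f,*ce[i],z=.034),px2w(f,*ce[i])[2])
w=cv2.inRange(c,(0,0,0),(75,75,75));w[:205]=0;w[290:]=0;w[:,:240]=0;w[:,325:]=0
print(len(np.argwhere(w)),f["intrinsics"][0,0],f["world_from_camera"])
E
```

```text
61 [305.2951 246.1967] [0.546 0.026 0.034] 0.0372491943272546
3 [256.3333 247.3333] [0.5464 0.1263 0.034 ] 0.0362370865126842
39 [298.1538 263.6923] [0.5105 0.0415 0.034 ] 0.034837643847408284
12 [263.5 264. ] [0.5118 0.1123 0.034 ] 0.0351936495222922
23 [281.1739 271.    ] [0.4965 0.0765 0.034 ] 0.03727121543271439
1095 524.47087650952 [[-0.0273  0.9975 -0.0645  0.4854]
 [-0.9996 -0.0266  0.0124 -0.0031]
 [ 0.0107  0.0648  0.9978  1.1093]
 [ 0.      0.      0.      1.    ]]
```

View pics/crop.png

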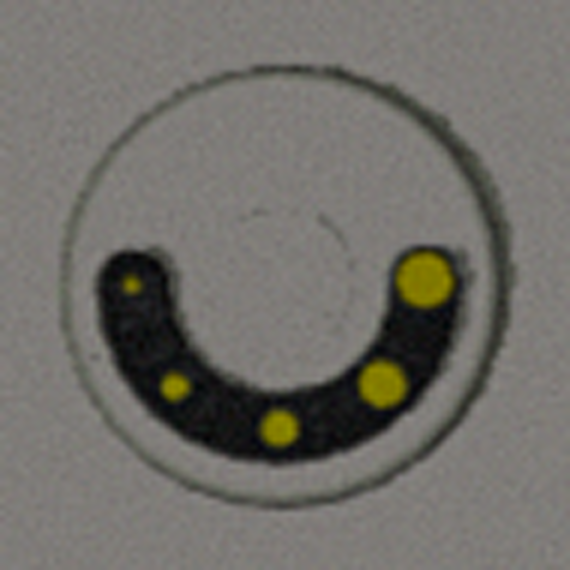

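The crop confirms white with a black strip. The smallest dot is at crop (131,285), the middle at (280,428) and the largest at (425,279). In the world that puts the centre at about (0.546, 0.076), and the stroke runs from (0.546,0.126) through (0.496,0.076) to (0.546,0.026).

Next I move over the start with the gripper closed and the tool aligned with the world axes.

Call:
jog_arm:
  motion: "0 0.44 -0.44 0 0 0 0.24; 0 0.44 -0.44 0 0 0 0.24; 0 0.44 -0.44 0 0 0 0.24; 0 0.44 -0.44 0 0 0 0.24; 0 0.44 -0.44 0 0 0 0.24"

```text
time: 1.23
tool_pos: [0.349, -0.2998, 0.2503]
tool_rot: [0.0, 1.0, -0.0, 0.0]
contact_force: [1.6, -0.8, 0.6]
gripper_width: 0.001
grasp_force: 0.0
```

Call:
jog_arm:
  motion: "0 0.395 -0.855 0 0 0 0; 0 0.395 -0.855 0 0 0 0; 0 0.395 -0.855 0 0 0 0; 0 0.395 -0.855 0 0 0 0; 0 0.395 -0.855 0 0 0 0"

```text
time: 1.85
tool_pos: [0.4802, -0.0159, 0.2505]
tool_rot: [0.0, 1.0, 0.0, 0.001]
contact_force: [1.0, 0.1, 0.4]
gripper_width: -0.0
grasp_force: 0.0
```

```bash
python3 - <<'E'
from h import *
s=state();print(s["tool_pos"],s["tool_rot"],s["contact_force"])
E
```

```text
[ 0.48023959 -0.01588894  0.25051915] [2.47302796e-04 9.99999690e-01 5.70797201e-06 7.47536503e-04] [1.02658978 0.10571712 0.43315727]
```

Call:
jog_arm:
  motion: "0 0.13 -0.28 0 0 0 0; 0 0.13 -0.28 0 0 0 0; 0 0.13 -0.28 0.24 0 0 0; 0 0.13 -0.28 0.24 0 0 0; 0 0.13 -0.28 0.24 0 0 0"

```text
time: 2.48
tool_pos: [0.5406, 0.1224, 0.1241]
tool_rot: [0.001, 1.0, 0.001, -0.006]
contact_force: [-0.5, -0.8, 0.3]
gripper_width: 0.0
grasp_force: 0.0
```

```bash
python3 - <<'E'
from h import *
np.set_printoptions(precision=4,suppress=True)
f=grab_frame("side");c=f["color"]
u,v=map(int,w2px(f,(.546,.076,.034)));print(u,v)
for p in [(.546,.126,.034),(.496,.076,.034),(.546,.026,.034)]: print(w2px(f,p))
s=state();print(s["time"],s["tool_pos"],s["tool_rot"],s["contact_force"])
a,b=max(v-75,0),max(u-80,0)
cv2.imwrite("pics/side1.png",cv2.resize(c[a:a+120,b:b+160,::-1],None,fx=5,fy=5,interpolation=cv2.INTER_CUBIC));print(b,a)
for i in range(8):
    grab_frame("side");print(state()["contact_force"],state()["tool_pos"])
E
```

```text
300 274
(np.float64(285.63191119907174), np.float64(288.51516064705885))
(np.float64(319.54227219614194), np.float64(284.98145214303815))
(np.float64(314.64119049863854), np.float64(261.69707693772244))
2.525 [0.5431 0.1221 0.1281] [ 0.0003  1.      0.0003 -0.0025] [0.4993 0.0223 1.0439]
220 199
[0.373  0.5439 0.5249] [0.5451 0.1219 0.1311]
[-0.052  -0.2751  0.7162] [0.5462 0.1218 0.1329]
[ 0.2624  0.3461 -0.285 ] [0.5468 0.1217 0.1337]
[ 0.7931 -0.9114  0.5224] [0.5468 0.1217 0.1338]
[ 0.2429 -0.3981  0.6916] [0.5466 0.1217 0.1336]
[ 0.1006 -0.0727 -0.2343] [0.5463 0.1217 0.1331]
[-0.5234 -0.2026 -1.2483] [0.546  0.1218 0.1325]
[-0.1423 -0.7551 -0.2486] [0.5456 0.1218 0.1319]
```

View pics/side1.png

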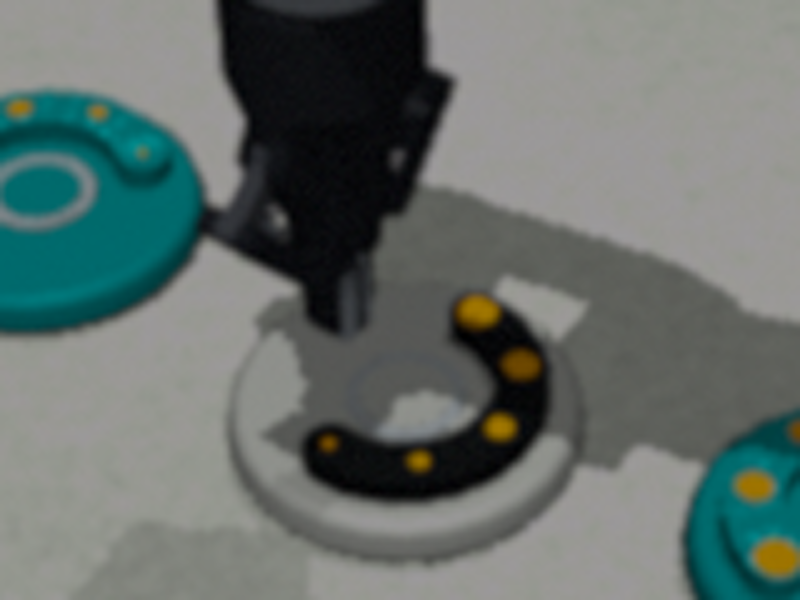

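The side view matches the projected marks to about 1 px: small dot at crop (328,442), large dot at (478,312), with the fingertips hanging above at (335,330). I'll descend to just above the small dot.

Call:
jog_arm:
  motion: "0 0 -0.002 0.04 0 0 0; 0 0 -0.004 0.08 0 0 0; 0 0 -0.008 0.11 0 0 0; 0 0 -0.008 0.13 0 0 0; 0 0 -0.008 0.14 0 0 0"

```text
time: 3.55
tool_pos: [0.5442, 0.1261, 0.0589]
tool_rot: [0.0, 1.0, -0.0, -0.001]
contact_force: [0.5, 0.8, 0.3]
gripper_width: -0.001
grasp_force: 0.0
```

```bash
cat > avg.py <<'E'
from h import *
import sys
np.set_printoptions(precision=4,suppress=True)
n=int(sys.argv[1]) if len(sys.argv)>1 else 8
P=[];F=[]
for i in range(n):
    grab_frame("side");s=state();P.append(s["tool_pos"]);F.append(s["contact_force"])
print(s["time"],np.array(P)[[0,-1]],np.mean(P,0),np.mean(F,0),s["tool_rot"])
E
python3 avg.py
```

```text
3.95 [[0.5442 0.126  0.0588]
 [0.5451 0.1261 0.0607]] [0.5449 0.1261 0.0602] [-0.3625 -0.0789  0.0871] [-0.0001  1.     -0.0001  0.0006]
```

Call:
jog_arm:
  motion: "0 0.002 0 0.005 0 0 0; 0 0.002 0 0.009 0 0 0; 0 0.002 0 0.012 0 0 0; 0 0.002 0 0.014 0 0 0; 0 0.002 0 0.016 0 0 0"

```text
time: 4.58
tool_pos: [0.5455, 0.1261, 0.052]
tool_rot: [0.0, 1.0, -0.0, -0.0]
contact_force: [-0.8, 0.9, 1.7]
gripper_width: 0.001
grasp_force: 0.6
```

```bash
python3 avg.py
```

```text
4.975 [[0.5456 0.1261 0.0519]
 [0.5456 0.1261 0.0521]] [0.5456 0.1261 0.052 ] [-0.9208 -0.3705  1.2187] [-0.      1.     -0.0001 -0.    ]
```

Light contact at 1.2–1.7 N. I'll settle 1.5 mm deeper and begin the stroke.

Call:
jog_arm:
  motion: "0 0 0 0.003 0 0 0; 0 -0.012 0.001 0.003 0 0 0; 0 -0.025 0.003 0.003 0 0 0; 0 -0.037 0.007 0.003 0 0 0; 0 -0.048 0.012 0.003 0 0 0"

```text
time: 5.6
tool_pos: [0.5214, 0.12, 0.0507]
tool_rot: [-0.0, 1.0, -0.0, 0.0]
contact_force: [1.1, 0.5, 2.0]
gripper_width: 0.003
grasp_force: 1.0
```

```bash
python3 avg.py 5
```

```text
5.85 [[0.5207 0.1198 0.0505]
 [0.5208 0.1198 0.0501]] [0.5208 0.1198 0.0503] [-0.7547 -0.0646  2.2773] [ 0.0002  1.     -0.0001 -0.001 ]
```

Call:
jog_arm:
  motion: "0 -0.011 0.007 0 0 0 0; 0 -0.020 0.015 0 0 0 0; 0 -0.029 0.024 0 0 0 0; 0 -0.036 0.034 0 0 0 0; 0 -0.042 0.045 0 0 0 0"

```text
time: 6.48
tool_pos: [0.5003, 0.0972, 0.0505]
tool_rot: [-0.0, 1.0, -0.0, -0.0]
contact_force: [1.2, 2.5, 2.8]
gripper_width: -0.002
grasp_force: 1.1
```

```bash
python3 avg.py 4; python3 - <<'E'
from h import *
f=grab_frame("side")
cv2.imwrite("pics/side2.png",cv2.resize(f["color"][199:319,220:380,::-1],None,fx=5,fy=5,interpolation=cv2.INTER_CUBIC))
E
```

```text
6.675 [[0.5    0.0967 0.0504]
 [0.5001 0.0969 0.0502]] [0.5001 0.0968 0.0503] [-0.798  -0.6596  2.3111] [ 0.0006  1.     -0.0001 -0.0007]
```

View pics/side2.png

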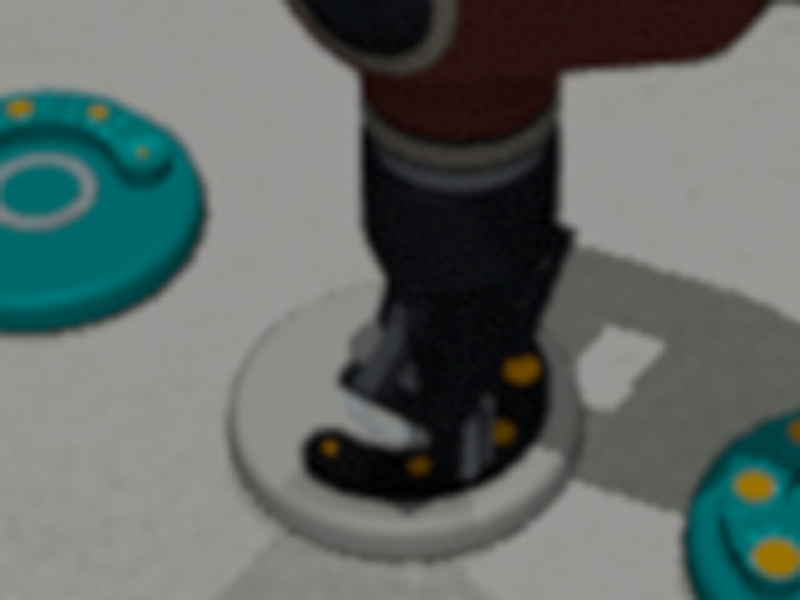

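The tips rest on the strip at about (470,470), between dots 2 and 3. The dimmer outline has not moved, and the strip is sunk only slightly. Continuing.

Call:
jog_arm:
  motion: "0 -0.005 0.012 0 0 0 0; 0 -0.008 0.024 0 0 0 0; 0 -0.010 0.037 0 0 0 0; 0 -0.010 0.049 0 0 0 0; 0 -0.008 0.062 0 0 0 0"

```text
time: 7.35
tool_pos: [0.4965, 0.0661, 0.0504]
tool_rot: [-0.0, 1.0, -0.0, -0.0]
contact_force: [0.1, 1.7, 2.2]
gripper_width: -0.0
grasp_force: 1.1
```

```bash
python3 avg.py 4
```

```text
7.55 [[0.4966 0.0655 0.0505]
 [0.4967 0.0659 0.0505]] [0.4966 0.0657 0.0505] [-0.4097 -1.0579  2.0516] [ 0.0006  1.     -0.0002 -0.0001]
```

Call:
jog_arm:
  motion: "0 0.003 0.012 0 0 0 0; 0 0.008 0.024 0 0 0 0; 0 0.014 0.035 0 0 0 0; 0 0.021 0.045 0 0 0 0; 0 0.030 0.054 0 0 0 0"

```text
time: 8.18
tool_pos: [0.5117, 0.0392, 0.0504]
tool_rot: [0.0, 1.0, -0.0, -0.0]
contact_force: [-0.3, 1.5, 2.2]
gripper_width: 0.003
grasp_force: 1.1
```

```bash
python3 avg.py 4
```

```text
8.375 [[0.5123 0.0387 0.0506]
 [0.5122 0.039  0.0507]] [0.5123 0.0388 0.0506] [-0.4916 -1.0847  1.4783] [ 0.0006  1.     -0.0001  0.0006]
```

Call:
jog_arm:
  motion: "0 0.011 0.009 0.001 0 0 0; 0 0.024 0.017 0.001 0 0 0; 0 0.038 0.022 0.001 0 0 0; 0 0.053 0.026 0.001 0 0 0; 0 0.068 0.027 0.001 0 0 0"

```text
time: 9.0
tool_pos: [0.5461, 0.0258, 0.0499]
tool_rot: [0.0, 1.0, -0.0, -0.0]
contact_force: [-1.8, 0.5, 3.0]
gripper_width: -0.0
grasp_force: 1.3
```

```bash
python3 avg.py 8; python3 - <<'E'
from h import *
f=grab_frame("side")
cv2.imwrite("pics/side3.png",cv2.resize(f["color"][199:319,220:380,::-1],None,fx=5,fy=5,interpolation=cv2.INTER_CUBIC))
E
```

```text
9.4 [[0.547  0.0258 0.0502]
 [0.5461 0.026  0.0504]] [0.5467 0.0259 0.0504] [ 1.3441 -0.2422  2.4813] [ 0.0001  1.     -0.0001  0.0008]
```

View pics/side3.png

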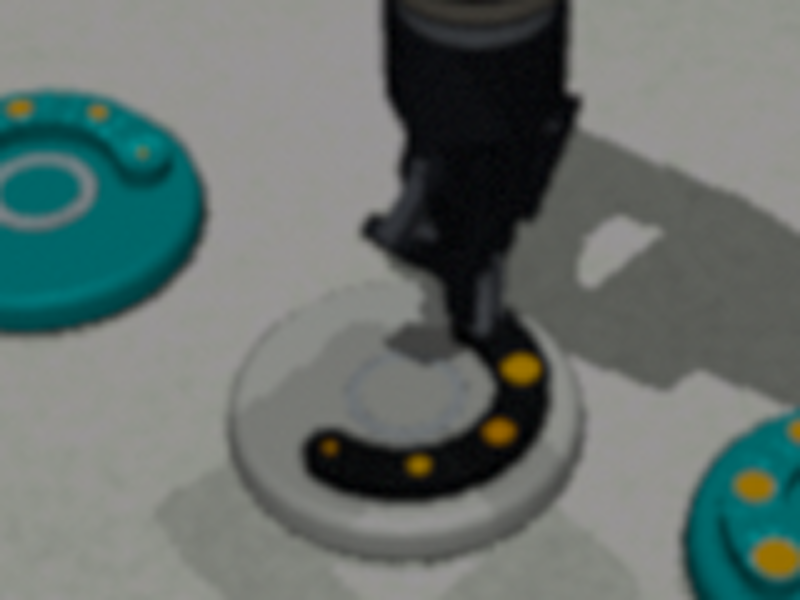

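The tips rest on the largest dot at about (478,320) with about 2.5 N, and the dimmer has not moved. Handing in.

```bash
python3 -c "from plant import *;print(job_done())"
```

```text
the job is handed in; nothing more can be done
None
```

The closed fingertips stroked the strip from the smallest dot to the largest at about 1–3 N. They finished resting lightly on the largest dot with the dimmer visibly unmoved, and I handed the job in at about 9.5 s; no verdict was returned.

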